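Open the scale's display and weigh the tall cheese

TASK

First fold the bench scale's display up until it stands at 110 degrees from its folded-flat position (20 degrees past upright, leaning away from the pan), let go and see that it stays there. Then take the taller of the two cheese blocks out of the green crate and stand it gently on the middle of the scale's pan, upright between the two guard plates, and let go. Leave the short cheese, the cheese wheel and the ham where they are, and the display at its angle.

Things in the scene. Friction and masses are not known exactly. Their poses are not given: they have to be found in the camera images.
- display (a joint): Hinge of the scale's display, rad: 0 = folded flat, level above the pan; it grows as the free edge swings up and away, 1.571 = upright, 1.92 = the wanted 110 degrees. A stiff friction hinge (about 0.8 N m): it stays where it is left. Stops at 0 and 2.5. The display is a grey panel 150 wide, 90 long (15 to 105 mm from the hinge axis), 16 thick; beyond its free edge a 10 mm stem carries a black knob.
- knob (a point): Centre of the display's black knob: a cylinder 24 mm in diameter and 30 mm long, its axis (y) parallel to the hinge axis, 140 mm from the hinge axis, moving with the display. Pinched on its two flat ends (30 mm apart, fingers closing along the hinge axis) it can pivot between the fingers while the display swings.
- hinge (a point): Middle of the display's hinge axis on the scale's column, 150 mm above the table; fixed to the scale. Its y axis is the hinge axis, its x axis points level from pan to column; the folded display reaches from it along -x. The column (30 x 60 mm, up to 140 mm above the table) stands from 12 mm before (-x) to 18 mm behind the hinge axis.
- pan (a point): Middle of the steel pan's top face between the guard plates, 44 mm above the table, 105 mm before the hinge axis (hinge is at +x). Axes as for the hinge. Two upright steel guard plates, 6 mm thick, 90 mm long (x), stand 86 mm above the pan on either side (y), 60 mm clear between them; the channel is open at its two x ends and above once the display is up. The grey base of the scale is 200 (x) by 170 (y) mm, centred 35 mm behind (+x) this point, fixed to the table.
- crate_floor (a point): Centre of the inner floor of the green open crate, 5 mm above the table; fixed. Outside 122 (x) by 175 (y) by 88 mm high, walls 5 mm. A 5 mm divider at y = 0, as high as the walls, makes two bays, each 112 (x) by 80 (y) mm, with their middles at y = -42.5 and +42.5 mm. One cheese block stands in each bay.
- cheese_center (a point): Centre of the taller cheese block (pale yellow with a paper band), 66 (its x) by 44 (its y) by 76 mm high (z), about 0.24 kg, loose. In the crate its 66 mm side lies across the bay, with 7 mm left at either end, so it can only be taken there on the 44 mm width; on the pan only the 66 mm length fits along the channel, 8 mm are left beside the guard plates, and the fingers have room only at its two ends: it must be put down on the table and taken again on its 66 mm length.
- short_cheese_center (a point): Centre of the shorter cheese block, 66 by 44 by 44 mm high, in the other bay of the crate; leave alone.
- wheel_center (a point): Centre of a loose yellow cheese wheel, 108 mm in diameter and 50 mm high, lying flat on the table; leave alone.
- ham_center (a point): Centre of a loose ham loaf, 150 (x) by 85 (y) by 70 mm high, on the table; leave alone.
Not all that is in view belongs to the job. Of the things like the part that bears crate_floor, leave any that is blue or yellow; of the rest the larger one is meant.

How it is judged:
By the outcome, as a careful person would: the job done as asked, in the order asked, and still so for the second after the job is handed in, with the robot touching nothing.
It also fails if it takes over 72 s, if anything falls off the work surface, if the arm or the gripper's body presses on something with over 40 N, if the wrist force passes 120 N, or if a joint passes its speed limit or range.

ROBOT

A 6-joint arm with a two-finger parallel gripper is mounted at the origin on the work surface. World frame = base frame: x ahead of the robot, y to its left, z up, the work surface at z = 0. Lengths are in m, angles in rad, forces in N, time in s.
With the tool pointing down it reaches from about 0.375 to 0.75 m from the base axis. Payload 9 kg.
Tool frame: the origin (TCP) lies midway between the tips of the shut fingers; the grasp point (between the pads) lies 19 mm behind it; z points along the fingers, y is the line along which they close (so a half turn about z gives the same grasp; the last joint's range is limited). The gripper opens to 85 mm and grips with 20 to 120 N. Pads are 22 mm wide; open, the fingers measure 114 mm over their backs; the gripper's body (76 mm by 85 mm) begins 54 mm behind the grasp point. The pads swing forward as they close: fully open they stand 13 mm farther back than shut.
Start: joints at [-1.373, 0.104, 0.097, 1.564, 0, 1.353], TCP at [0.242, -0.549, 0.231] pointing down, gripper open.
Joint ranges: [-2.99, 2.99], [-0.84, 1.86], [-1.1, 1.16], [-1.84, 2.11], [-1.51, 1.56], [-3.14, 3.14]. Speed limits (rad/s): [2.22, 2.22, 2.57, 3.14, 3.14, 3.14].

INTERFACE

Orientations are given as a rotation vector (axis times angle).
In Python, from rig import bot gives the robot as it stands. The module is installed in compiled form; this text tells all that it offers.
- The arm moves only by the shell command python3 -m inch 'ROWS' [FORCE]. ROWS is a JSON object of lists of equal length, an entry for each row: "gripper": the opening, from 0 (shut) to 1 (fully open); "xyz": the shift along the tool's x, y, z in mm, a list of three; "turn": the turn about the tool's z in rad. In form: {"gripper": [gripper, ...], "xyz": [[dx, dy, dz], ...], "turn": [turn, ...]}. A call has 1 to 20 rows; each row shifts and turns the commanded pose from where the row before left it, along the tool's axes as they then stand; what a row does not reach is not made up. A row lasts 1/8 s, in which the tool goes at most 62.5 mm and 10.7 degrees, less where a joint would pass 70% of its speed; a pose out of reach is approached as far as the arm can. A call with a gripper value outside its range is refused whole. The fingers move at their own pace and stop on an object; FORCE is the grip in N (left out, the last holds). Time passes only in rows, so rows that do not move let the fingers close. It gives the time, the measured TCP pose, the force, the opening and the grip force at its end, in the units of the state.
- bot.sense(): the state, without advancing time (a new reading comes with each control period).
- bot.capture(name): name is "scene" or "top" or "wrist"; returns a dict with "frame" (400x640x3 uint8, blue, green, red), "camera_matrix" (3x3 intrinsics, pixels), "rvec" (rotation vector, rad) and "tvec" (3), from world to camera coordinates, as OpenCV has them; the wrist camera has in their place "tool_from_camera" (4x4, takes a point from camera to tool coordinates, whose origin is the TCP and whose axes are the flange's). Camera axes: x right, y down, z forward; pixel columns grow to the right and rows downward; lengths in m; the calibration is good to about 2 mm. A picture is of the moment at which its call begins: read the wrist's pose just before it. There is no depth.
- bot.job_done(): hands the job in; it is judged then, once.
Trained networks look in a picture, given as the dict that the camera call returned (one of the last four; its "shot" number tells which), for a name from the list of things; names that differ only in an ending like _2 or _b are one class to them, and where a whole thing is asked for, a point or a joint stands for the part that bears it (a point fixed in the world has none). Each returns a list of dicts, best first, with "score" (0 to 1); they miss things now and then, are a little off and sometimes report something else, mostly with a low value. They report only what shows in the picture. A call takes as long as a camera call. They do not tell look-alikes from the thing itself.
- bot.search_frame(picture, name): "extent" ([left, top, right, bottom] as shares, 0 to 1, of the picture: columns of its width, rows of its height, round what is visible of it).
- bot.silhouettes(picture, name): "pixels" (400x640 bool, what is visible of it) and "extent" ([left, top, right, bottom] as shares, 0 to 1, of the picture: columns of its width, rows of its height, round what is visible of it).
The state is a dict: "t": time; "joints": joint angles; "qvel": joint speeds; "effort": joint torques, N m; "tool_pos": TCP position; "ee_rot": TCP orientation; "force": force on the tool from outside, world axes, zero at the start; "torque": the same for the moment, N m; "gripper_width": finger opening in m; "grip_force": force on a finger pad.
Only numpy, scipy, OpenCV 4.12 (cv2) and the standard library are available. Lean on these libraries where they do the work, as an engineer would, in place of code of your own. Each camera call takes 0.05 s, during which the arm holds its last target. There are 200 camera calls.

## Working session

There is one attempt and no reset: what is moved stays moved. The work goes in short steps, Python scripts to look and compute and a shell command to move; the robot and the scene stay as the last step left them, time stands still between calls to the robot, and variables do not carry over. Pictures are saved under pics/ and viewed, at most 10 in all, crops included, and the job is handed in when it is done.

```bash
mkdir -p pics; cat > h.py <<'E'
import numpy as np, cv2
from rig import bot
from scipy.spatial.transform import Rotation as R
def cam(p,s=None):
    K=np.array(p["camera_matrix"])
    if "rvec" in p:
        Rm=R.from_rotvec(np.ravel(p["rvec"])).as_matrix(); t=np.ravel(p["tvec"])
    else:
        T=np.array(p["tool_from_camera"]); W=np.eye(4); W[:3,:3]=R.from_rotvec(s["ee_rot"]).as_matrix(); W[:3,3]=s["tool_pos"]
        M=np.linalg.inv(W@T); Rm=M[:3,:3]; t=M[:3,3]
    return K,Rm,t
def proj(c,X):
    K,Rm,t=c; q=(K@(Rm@np.atleast_2d(X).T+t[:,None])).T; return q[:,:2]/q[:,2:]
def plane(c,uv,z):
    K,Rm,t=c; d=(Rm.T@np.linalg.inv(K)@np.c_[np.atleast_2d(uv),np.ones(len(np.atleast_2d(uv)))].T).T
    o=-Rm.T@t; return o+d*((z-o[2])/d[:,2])[:,None]
def tri(cs,uvs):
    A=[];b=[]
    for c,uv in zip(cs,uvs):
        K,Rm,t=c; d=Rm.T@np.linalg.inv(K)@np.r_[uv,1]; d/=np.linalg.norm(d); P=np.eye(3)-np.outer(d,d); A.append(P); b.append(P@(-Rm.T@t))
    return np.linalg.lstsq(np.vstack(A),np.hstack(b),rcond=None)[0]
E
python3 - <<'E'
from h import *
ims=[]
for n in("scene","top"):
    p=bot.capture(n); c=cam(p); ims.append(p["frame"]); print(n,"eye",(-c[1].T@c[2]).round(3))
    cv2.imwrite(f"pics/{n}0.png",p["frame"])
    for k in("display","knob","hinge","pan","crate_floor","cheese_center","short_cheese_center","wheel_center","ham_center"):
        try: print(k,[((np.array(d["extent"])*[640,400,640,400]).round().astype(int).tolist(),round(d["score"],2)) for d in bot.search_frame(p,k)][:4])
        except Exception as e: print(k,e)
E
```

```text
scene eye [ 1.115 -0.909  0.78 ]
display [([345, 131, 391, 165], 0.73)]
knob [([348, 130, 391, 168], 0.93)]
hinge [([325, 132, 398, 215], 0.73)]
pan [([329, 131, 400, 210], 0.96)]
crate_floor [([196, 203, 251, 255], 0.83), ([249, 212, 331, 289], 0.74), ([172, 257, 263, 350], 0.66), ([310, 257, 374, 327], 0.59)]
cheese_center [([272, 235, 299, 260], 0.89), ([329, 131, 397, 211], 0.22)]
short_cheese_center [([293, 231, 315, 237], 0.59)]
wheel_center [([287, 197, 324, 218], 0.86), ([294, 229, 312, 239], 0.61)]
ham_center [([373, 223, 422, 274], 0.97)]
top eye [ 0.482 -0.075  1.158]
display [([177, 177, 238, 230], 0.78), ([335, 200, 354, 216], 0.34)]
knob [([182, 180, 237, 233], 0.66)]
hinge []
pan [([178, 173, 253, 245], 0.95)]
crate_floor [([346, 260, 393, 298], 0.79), ([401, 182, 483, 239], 0.76), ([323, 180, 390, 231], 0.63), ([348, 125, 397, 156], 0.62)]
cheese_center []
short_cheese_center [([332, 199, 355, 215], 0.82)]
wheel_center [([273, 220, 312, 256], 0.92)]
ham_center [([275, 113, 334, 146], 0.86)]
```

```bash
python3 - <<'E'
import cv2,numpy as np
a=cv2.imread("pics/scene0.png")[110:370,150:450];b=cv2.imread("pics/top0.png")[90:320,150:510]
a=cv2.resize(a,None,fx=2.3,fy=2.3,interpolation=2);b=cv2.resize(b,None,fx=2.2,fy=2.2,interpolation=2)
cv2.imwrite("pics/a.png",a);cv2.imwrite("pics/b.png",b)
E
```

```text
(no output)
```

View pics/a.png

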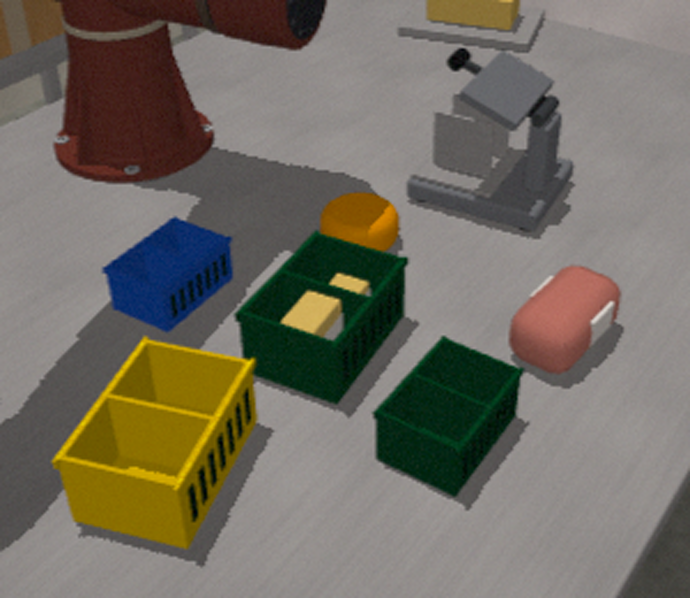

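View pics/b.png

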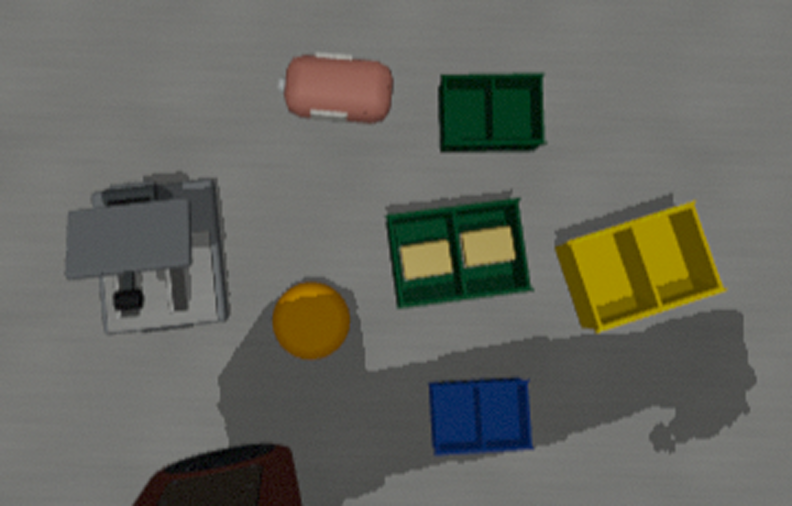

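The top picture shows ham up top, then two plain green-type crates. Candidates for the crate:
- Larger green crate, top (357,205) and scene (290,250). It holds both cheeses.
- Small empty green crate, top (373,141).
- Yellow and blue crates, excluded.

The larger green crate fits. Its right (-y) bay, top (372,201) and scene (285,247), holds the taller block: its top face is higher and bigger. The display is partly raised, with the knob at scene (349,136) and top (208,226). The crop above already shows the crate enlarged.

```bash
cat > fit.py <<'E'
from h import *
from scipy.optimize import least_squares
ps,pt=bot.capture("scene"),bot.capture("top"); S,T=cam(ps),cam(pt)
fs=lambda l:np.array(l)/2.3+[150,110]
ft=lambda l:np.array(l)/2.2+[150,90]
def W(q,P): c,s=np.cos(q[2]),np.sin(q[2]); P=np.atleast_2d(P); return np.c_[q[0]+c*P[:,0]-s*P[:,1],q[1]+s*P[:,0]+c*P[:,1],P[:,2]]
# crate: rim, order (+x,+y),(+x,-y),(-x,-y),(-x,+y)
rim=np.array([[61,87.5,88],[61,-87.5,88],[-61,-87.5,88],[-61,87.5,88]])/1e3
ut=ft([(387,212),(519,199),(531,290),(399,306)]); us=fs([(406,261),(338,349),(239,315),(318,234)])
f=lambda q:np.r_[(proj(T,W(q,rim))-ut).ravel(),(proj(S,W(q,rim))-us).ravel()]
q=plane(T,ut,.088).mean(0); r=least_squares(f,[q[0],q[1],0.1],x_scale=.1); print("crate",r.x.round(4),f(r.x).round(1))
# scale: q= hinge x,y,yaw,theta
def disp(q,P): # P in (u along display from hinge, y, n normal up)
    c,s=np.cos(q[3]),np.sin(q[3]); P=np.atleast_2d(P); return W(q,np.c_[-P[:,0]*c+P[:,2]*s,P[:,1],.15+P[:,0]*s+P[:,2]*c])
K=[.14,0,0]; C=np.array([[15,75,8],[15,-75,8],[105,-75,8],[105,75,8]])/1e3
ut2=ft([(128,299),(68,210),(188,198),(190,264),(66,278)]); us2=fs([(459,59),(552,85),(510,127),(458,93),(508,52)])
M=np.vstack([K,C])
g=lambda q:np.r_[(proj(T,disp(q,M))-ut2).ravel(),(proj(S,disp(q,M))-us2).ravel()]
k=tri([S,T],[us2[0],ut2[0]]); print("knob tri",k.round(4))
for th in(.3,.9): r=least_squares(g,[k[0]+.12,k[1],0.1,th],x_scale=.1,loss="soft_l1"); print("scale",r.x.round(4),r.cost,g(r.x).round(1),disp(r.x,K).round(4))
b=plane(T,ft([(217,180),(227,320),(105,332)]),.03); print("base corners z.03",b.round(3), np.arctan2(b[0,1]-b[1,1],b[0,0]-b[1,0]))
# cheese tops
for n,uv in(("tall",(488,246)),("short",(426,260))): print(n,plane(T,ft([uv]),.081 if n=="tall" else .049).round(4))
print("tall tri",tri([S,T],[fs([(315,310)])[0],ft([(488,246)])[0]]).round(4))
for n,uv in(("wheel",(312,320)),("ham",(338,90))): print(n,plane(T,ft([uv]),.05).round(3))
E
python3 fit.py; python3 -c "
from rig import bot;s=bot.sense();print(s)"
```

```text
crate [ 0.5515 -0.211   0.1445] [ 0.9  0.1  0.  -1.2  0.3 -1.2  0.6 -1.1  0.2 -1.1 -1.2 -1.6 -0.2 -1.2
 -0.3 -0.9]
knob tri [0.4777 0.1942 0.1974]
scale [0.6074 0.209  0.1137 0.3184] 10.574193229106308 [ 0.4  0.8  0.1 -0.9  0.9 -0.4  0.3  0.5 -0.7 -0.7 -0.8  0.9  1.4 -2.4
  2.4 -1.6 -0.1 -1.4 -2.9 -1.3] [[0.4753 0.1939 0.1938]]
scale [0.6074 0.209  0.1137 0.3184] 10.574193228814478 [ 0.4  0.8  0.1 -0.9  0.9 -0.4  0.3  0.5 -0.7 -0.7 -0.8  0.9  1.4 -2.4
  2.4 -1.6 -0.1 -1.4 -2.9 -1.3] [[0.4753 0.1939 0.1938]]
base corners z.03 [[0.646 0.124 0.03 ]
 [0.451 0.103 0.03 ]
 [0.431 0.27  0.03 ]] 0.10628311839639575
tall [[ 0.5578 -0.2492  0.081 ]]
short [[ 0.5389 -0.1694  0.049 ]]
tall tri [ 0.5604 -0.2477  0.0786]
wheel [[ 0.454 -0.015  0.05 ]]
ham [[ 0.773 -0.043  0.05 ]]
{'t': 1.1, 'joints': array([-1.37270869e+00,  1.04088870e-01,  9.72911080e-02,  1.56388977e+00,
       -1.53605395e-05,  1.35310053e+00]), 'qvel': array([ 1.61200059e-04, -1.37477497e-03, -2.24868105e-04, -9.77217380e-04,
        7.72768521e-06,  1.09547792e-03]), 'effort': array([ 1.83500073e-03, -5.56772482e+01,  5.03773606e+01,  7.81083636e-04,
       -1.68036013e-04,  4.67379905e-06]), 'tool_pos': array([ 0.242357  , -0.54890849,  0.23133231]), 'ee_rot': array([ 3.07384231e+00,  6.48394355e-01, -2.58016624e-05]), 'force': array([ 0.35106764, -0.18606606,  0.03580931]), 'torque': array([ 0.00756738,  0.01223828, -0.01886909]), 'grip_force': 0.0, 'gripper_width': 0.08532650753754711}
```

```bash
python3 -m inch '{"gripper":[1,1,1,1,1,1,1,1,1,1,1,1,1,1,1,1],"xyz":[[0,0,-6],[0,0,-6],[0,0,-6],[0,0,-6],[0,0,-6],[0,0,-6],[0,0,-6],[0,0,-6],[0,0,-6],[0,0,-6],[0,0,-6],[0,0,-6],[0,0,-6],[0,0,-6],[0,0,-6],[0,0,-6]],"turn":[-0.1773,-0.1773,-0.1773,-0.1773,-0.1773,-0.1773,-0.1773,-0.1773,-0.1773,-0.1773,-0.1773,-0.1773,-0.1773,-0.1773,-0.1773,-0.1773]}' 40
python3 -m inch '{"gripper":[1,1,1,1,1,1,1,1,1,1,1,1,1,1,1,1,1],"xyz":[[-19.6,44.5,0],[-19.6,44.5,0],[-19.6,44.5,0],[-19.6,44.5,0],[-19.6,44.5,0],[-19.6,44.5,0],[-19.6,44.5,0],[-19.6,44.5,0],[-19.6,44.5,0],[-19.6,44.5,0],[-19.6,44.5,0],[-19.6,44.5,0],[-19.6,44.5,0],[-19.6,44.5,0],[-19.6,44.5,0],[-19.6,44.5,0],[0,0,0]],"turn":[0,0,0,0,0,0,0,0,0,0,0,0,0,0,0,0,0]}'
python3 - <<'E'
from h import *
s=bot.sense();p=bot.capture("wrist");c=cam(p,s);f=p["frame"].copy()
print(np.array(p["tool_from_camera"]).round(3).tolist())
for X in([.4753,.1939,.1938],[.6074,.209,.15]): print(proj(c,[X]))
for k in("display","knob"): print(k,[((np.array(d["extent"])*[640,400,640,400]).round().astype(int).tolist(),round(d["score"],2)) for d in bot.search_frame(p,k)][:3])
cv2.imwrite("pics/w1.png",f)
E
```

```text
t: 3.1
tool_pos: [0.2424, -0.5489, 0.3276]
ee_rot: [-0.183, 3.136, -0.0]
force: [-1.3, 0.6, 0.1]
gripper_width: 0.0855
grip_force: 0.0
t: 5.22
tool_pos: [0.4752, 0.1959, 0.3266]
ee_rot: [0.18, -3.135, -0.0]
force: [-0.3, -0.3, 0.0]
gripper_width: 0.0855
grip_force: 0.0
[[0.0, -0.955, -0.297, 0.076], [1.0, 0.0, -0.0, -0.001], [0.0, -0.297, 0.955, -0.141], [0.0, 0.0, 0.0, 1.0]]
[[318.93441417 190.88598381]]
[[319.11170638 285.71794   ]]
display [([246, 182, 392, 288], 0.8)]
knob [([243, 182, 393, 287], 0.81)]
```

View pics/w1.png

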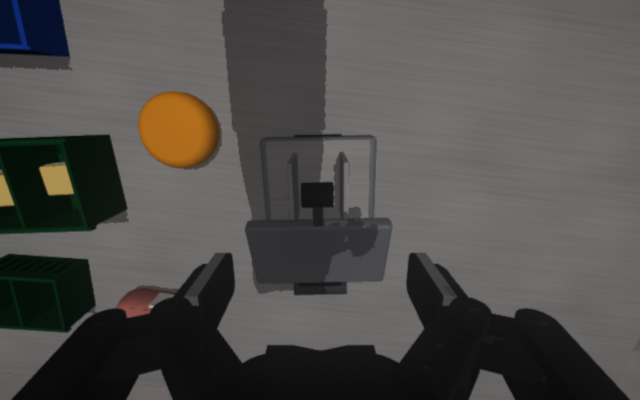

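The wrist view shows the knob at (317,194), predicted at (319,191), so the fit agrees to about 2 mm. Now I descend and pinch.

```bash
python3 -m inch '{"gripper":[1,1,1,1,1,1,1,0,0,0,0,0,0,0],"xyz":[[-0.7,-1,25],[-0.6,-1,25],[0,-1,25],[0,0,25],[0,0,25],[0,0,15],[0,0,11],[0,0,0],[0,0,0],[0,0,0],[0,0,0],[0,0,0],[0,0,0],[0,0,0]],"turn":[0,0,0,0,0,0,0,0,0,0,0,0,0,0]}' 60
python3 -c "
from h import *
s=bot.sense();p=bot.capture('wrist');c=cam(p,s);print(s['tool_pos'],s['force'],s['torque'],proj(c,[[.4768,.193,.196]]))
cv2.imwrite('pics/w2.png',p['frame'][100:])"
```

```text
t: 7.12
tool_pos: [0.4767, 0.193, 0.1772]
ee_rot: [-0.178, 3.135, 0.007]
force: [-1.8, 13.0, 2.3]
gripper_width: 0.0296
grip_force: 61.0
[0.47674855 0.19303043 0.17716475] [-1.82262652 13.0251651   2.2806574 ] [2.32023282 0.26978535 0.3267279 ] [[322.02670567 277.3156713 ]]
```

View pics/w2.png

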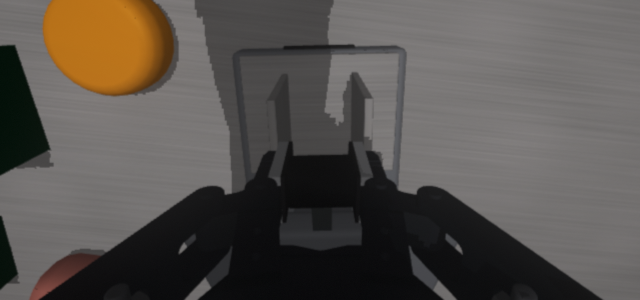

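```bash
python3 -c "
import numpy as np
t=np.linspace(.335,1.92,17);x=-140*np.cos(t);z=140*np.sin(t)
print([[round(-a,1),0,round(-b,1)] for a,b in zip(np.diff(x),np.diff(z))])"
```

```text
[[np.float64(-5.2), 0, np.float64(-12.9)], [np.float64(-6.4), 0, np.float64(-12.3)], [np.float64(-7.6), 0, np.float64(-11.6)], [np.float64(-8.7), 0, np.float64(-10.8)], [np.float64(-9.8), 0, np.float64(-9.8)], [np.float64(-10.7), 0, np.float64(-8.8)], [np.float64(-11.5), 0, np.float64(-7.7)], [np.float64(-12.2), 0, np.float64(-6.6)], [np.float64(-12.8), 0, np.float64(-5.3)], [np.float64(-13.3), 0, np.float64(-4.0)], [np.float64(-13.6), 0, np.float64(-2.7)], [np.float64(-13.8), 0, np.float64(-1.3)], [np.float64(-13.9), 0, np.float64(0.0)], [np.float64(-13.8), 0, np.float64(1.4)], [np.float64(-13.6), 0, np.float64(2.8)], [np.float64(-13.2), 0, np.float64(4.1)]]
```

```bash
python3 -m inch '{"gripper":[0,0,0,0,0,0],"xyz":[[0,0.6,0],[0,0.6,0],[-5.2,0,-12.9],[-6.4,0,-12.3],[-7.6,0,-11.6],[-8.7,0,-10.8]],"turn":[0,0,0,0,0,0]}'
```

```text
t: 7.92
tool_pos: [0.5024, 0.1965, 0.2222]
ee_rot: [0.177, -3.131, -0.005]
force: [-3.2, 10.1, -15.3]
gripper_width: 0.029
grip_force: 60.1
```

```bash
python3 -m inch '{"gripper":[0,0,0,0,0,0],"xyz":[[-9.8,0.3,-9.8],[-10.7,0.3,-8.8],[-11.5,0.3,-7.7],[-12.2,0,-6.6],[-12.8,0,-5.3],[-13.3,0,-4]],"turn":[0,0,0,0,0,0]}'
```

```text
t: 8.68
tool_pos: [0.5717, 0.2058, 0.2649]
ee_rot: [0.178, -3.13, -0.006]
force: [-10.2, 11.7, -5.8]
gripper_width: 0.0292
grip_force: 59.5
```

```bash
python3 -m inch '{"gripper":[0,0,0,0,0,0,0,0],"xyz":[[-13.6,0.3,-2.7],[-13.8,0.3,-1.3],[-13.9,0.3,0],[-13.8,0,1.4],[-13.6,0,2.8],[-13.2,0,4.1],[0,0,0],[0,0,0]],"turn":[0,0,0,0,0,0,0,0]}'
python3 - <<'E'
from h import *
for n in("scene","top"):
    s=bot.sense();p=bot.capture(n);cv2.imwrite(f"pics/{n}1.png",p["frame"])
print(s["tool_pos"],s["force"])
E
```

```text
t: 9.68
tool_pos: [0.6552, 0.2171, 0.262]
ee_rot: [-0.178, 3.136, 0.009]
force: [0.8, 17.4, -0.7]
gripper_width: 0.0287
grip_force: 59.2
[0.65517753 0.21710022 0.2619871 ] [ 1.91443395 16.81165219 -0.97834269]
```

```bash
python3 - <<'E'
import numpy as np,cv2
from scipy.optimize import least_squares
P=np.array([[.4951,.1772],[.5210,.2222],[.5909,.2649],[.6752,.2620]])
r=least_squares(lambda c:np.hypot(*(P-c).T)-.14,[.63,.13]);print(r.x,r.fun*1e3)
d=P-r.x;print(np.degrees(np.arctan2(d[:,1],-d[:,0])), "hinge u prior",.6078*.994+.209*.11)
a=cv2.imread("pics/scene1.png")[90:250,290:450];cv2.imwrite("pics/s1.png",cv2.resize(a,None,fx=3.7,fy=3.7,interpolation=2))
E
```

```text
[0.62698237 0.13020738] [ 0.00451945  0.33853437 -0.55811813  0.33614543]
[ 19.61211232  40.95795597  75.00333716 110.09554533] hinge u prior 0.6271432
```

View pics/s1.png

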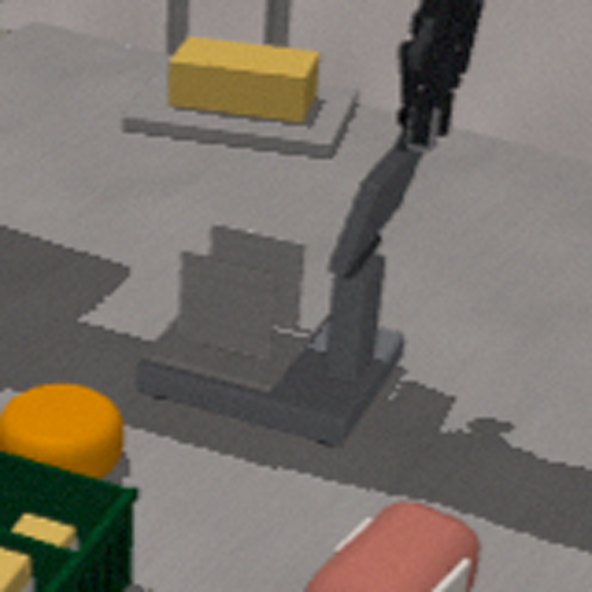

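The circle fit through the measured poses (radius 140 mm, residual under 0.6 mm) puts the display at 110.1°. The scene crop shows the panel leaning away from the pan, with its knob in the fingers at crop (420,130). Next I release and rise.

```bash
python3 -m inch '{"gripper":[0.6,0.6,0.8,1,1,1,1,1,1,1],"xyz":[[0,0,0],[0,0,0],[0,0,0],[0,0,0],[0,0,-10],[0,0,-15],[0,0,-20],[20,0,-20],[20,0,0],[0,0,0]],"turn":[0,0,0,0,0,0,0,0,0,0]}'
python3 - <<'E'
from h import *
s=bot.sense();p=bot.capture("wrist");c=cam(p,s)
h=np.array([.608,.209,.15]);
for th in(100,105,110,115):
    a=np.radians(th);X=h+[-.14*np.cos(a)*.994,-.14*np.cos(a)*.11,.14*np.sin(a)];print(th,proj(c,[X]).round(1))
cv2.imwrite("pics/w3.png",p["frame"])
g=bot.capture("top");print([((np.array(d["extent"])*[640,400,640,400]).round().tolist(),d["score"]) for d in bot.search_frame(p,"knob")])
q=bot.capture("scene");cs=cam(q)
print("scene");
C=np.array([[15,75,8],[15,-75,8],[105,-75,8],[105,75,8],[15,-75,-8],[105,-75,-8],[140,0,0]])/1e3
for th in(100,110,120):
    a=np.radians(th);u=-C[:,0]*np.cos(a)+C[:,2]*np.sin(a);z=.15+C[:,0]*np.sin(a)+C[:,2]*np.cos(a)
    X=np.c_[h[0]+.994*u-.11*C[:,1],h[1]+.11*u+.994*C[:,1],z];print(th,((proj(cs,X)-[290,90])*4).round().tolist())
cv2.imwrite("pics/s2f.png",q["frame"])
A=cv2.resize(q["frame"][90:230,320:430],None,fx=3.4,fy=3.4,interpolation=2);B=cv2.resize(p["frame"],None,fx=.66,fy=.66)
out=np.zeros((480,800,3),np.uint8);out[:A.shape[0],:A.shape[1]]=A;out[:264,374:374+422]=B[:264,:422];cv2.imwrite("pics/c2.png",out)
E
```

```text
t: 11.02
tool_pos: [0.6152, 0.2092, 0.3285]
ee_rot: [-0.175, 3.135, 0.0]
force: [0.6, 0.1, 0.6]
gripper_width: 0.0856
grip_force: 0.0
100 [[322.2 251.5]]
105 [[322.2 265.2]]
110 [[322.1 276.9]]
115 [[322.  286.8]]
[([229.0, 170.0, 419.0, 283.0], 0.81)]
scene
100 [[432.0, 223.0], [365.0, 300.0], [396.0, 196.0], [464.0, 125.0], [345.0, 292.0], [376.0, 188.0], [435.0, 113.0]]
110 [[434.0, 226.0], [367.0, 303.0], [418.0, 209.0], [484.0, 136.0], [349.0, 292.0], [399.0, 198.0], [464.0, 128.0]]
120 [[436.0, 229.0], [369.0, 307.0], [438.0, 226.0], [502.0, 151.0], [353.0, 293.0], [421.0, 211.0], [491.0, 147.0]]
```

View pics/c2.png

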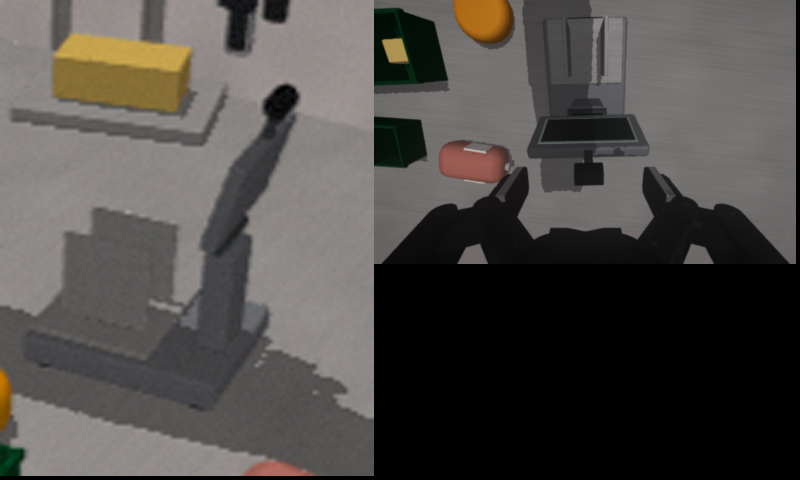

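```bash
cat > ang.py <<'E'
from h import *
from scipy.optimize import least_squares
s=bot.sense();cw=cam(p:=bot.capture("wrist"),s);pt=bot.capture("top");ps=bot.capture("scene")
cs=[cw,cam(pt),cam(ps)]; h=np.array([.608,.209,.15]); X0=h+[.0479*.994,.0479*.11,.1316]
uv=[]
for c,f,r in zip(cs,(p["frame"],pt["frame"],ps["frame"]),(28,16,13)):
    g=f.max(2).astype(int); u,v=proj(c,[X0])[0].astype(int); 
    w=g[v-r:v+r,u-r:u+r]; m=(w<45).astype(np.uint8); n,l,st,ce=cv2.connectedComponentsWithStats(m)
    i=1+np.argmax(st[1:,4]); uv.append((st[i,:2]+(st[i,2:4]-1)/2)+[u-r,v-r]); print(w.min(),(u,v),st[i],uv[-1], ce[i]+[u-r,v-r])
for ids in((0,1,2),(0,2),(0,1),(1,2)):
    k=tri([cs[i] for i in ids],[uv[i] for i in ids]); d=k-h; print(ids,k.round(4),"u",round(d[0]*.994+d[1]*.11,4),"z",round(d[2],4),np.degrees(np.arctan2(d[2],-(d[0]*.994+d[1]*.11))).round(1))
E
python3 ang.py
```

```text
19 (np.int64(322), np.int64(277)) [   9    0   45   33 1415] [325. 265.] [325.08127208 264.5229682 ]
7 (np.int64(193), np.int64(151)) [  0   4  32  28 512] [192.5 152.5] [190.85742188 155.65429688]
3 (np.int64(406), np.int64(121)) [ 4  7 11 16 82] [402.  122.5] [401.69512195 121.08536585]
(0, 1, 2) [0.6481 0.2146 0.2786] u 0.0405 z 0.1286 107.5
(0, 2) [0.6453 0.214  0.2782] u 0.0376 z 0.1282 106.3
(0, 1) [0.6536 0.2176 0.27  ] u 0.0462 z 0.12 111.1
(1, 2) [0.6486 0.2134 0.2797] u 0.0409 z 0.1297 107.5
```

```bash
python3 -m inch '{"gripper":[1,1,1,1,1],"xyz":[[30,0,-5],[30,0,-5],[30,0,-5],[0,0,0],[0,0,0]],"turn":[0,0,0,0,0]}'
cat > ov.py <<'E'
from h import *
import sys
th=np.radians(float(sys.argv[1]));h=np.array([.608,.209,.15]);yaw=.11
def D(P):P=np.array(P)/1e3;return L(np.c_[-P[:,0]*np.cos(th)+P[:,2]*np.sin(th),P[:,1],.15+P[:,0]*np.sin(th)+P[:,2]*np.cos(th)])
def L(P):P=np.array(P);return np.c_[h[0]+np.cos(yaw)*P[:,0]-np.sin(yaw)*P[:,1],h[1]+np.sin(yaw)*P[:,0]+np.cos(yaw)*P[:,1],P[:,2]]
s=bot.sense();p=bot.capture("wrist");c=cam(p,s);cv2.imwrite("pics/"+sys.argv[2]+"_raw.png",p["frame"])
F=2
f=cv2.resize(p["frame"],None,fx=F,fy=F,interpolation=2)
def line(X,col):cv2.polylines(f,[(proj(c,X)*F+.5).astype(int)],True,col,1)
for n in(8,-8):line(D([[15,75,n],[15,-75,n],[105,-75,n],[105,75,n]]),(0,255,0))
for y in(15,-15):line(D([[140+12*np.cos(a),y,12*np.sin(a)] for a in np.arange(0,6.28,.4)]),(0,255,255))
for y0 in(30,-36):line(L([[-.15,y0/1e3,.13],[-.06,y0/1e3,.13],[-.06,(y0+6)/1e3,.13],[-.15,(y0+6)/1e3,.13]]),(0,0,255))
line(L([[-.012,.03,.14],[-.012,-.03,.14],[.018,-.03,.14],[.018,.03,.14]]),(255,0,0))
u=proj(c,L([[-.03,0,.16]]))[0];x0,y0=int(np.clip(u[0]*F-400,0,480)),int(np.clip(u[1]*F-300,0,200))
cv2.imwrite("pics/"+sys.argv[2]+".png",f[y0:y0+600,x0:x0+800]);print(s["tool_pos"],x0,y0)
E
python3 ov.py 105 o1
```

```text
t: 12.0
tool_pos: [0.5268, 0.1991, 0.3416]
ee_rot: [-0.174, 3.137, -0.0]
force: [0.0, 0.3, -0.3]
gripper_width: 0.0852
grip_force: 0.0
[0.52682414 0.1991228  0.34155486] 243 145
```

View pics/o1.png

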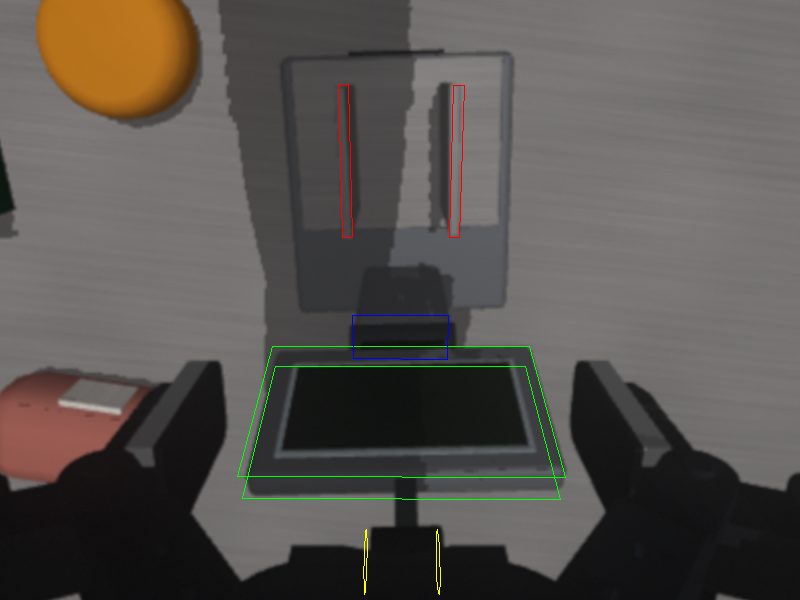

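The overlay at 105° matches the panel, column, guard plates and knob top (actual crop row 527, predicted 529). So the true angle is about 104.7°: the knob crept in the pads by about 5°. I regrasp more firmly and add about 5.3°.

```bash
python3 -m inch '{"gripper":[1,1,1,1,1,1,1,0,0,0,0,0,0],"xyz":[[-40,1,0],[-40,1,0],[-37.3,0,0],[0,0,20],[0,0,20],[0,0,20],[0,0,15],[0,0,0],[0,0,0],[0,0,0],[0,0,0],[0,0,0],[0,0,0]],"turn":[0,0,0,0,0,0,0,0,0,0,0,0,0]}' 110
python3 -m inch '{"gripper":[0,0,0,0,0,0],"xyz":[[-3.3,0,0.8],[-3.3,0,0.9],[-3.3,0,1],[-3.1,0,1.1],[0,0,0],[0,0,0]],"turn":[0,0,0,0,0,0]}'
```

```text
t: 13.68
tool_pos: [0.643, 0.2157, 0.2682]
ee_rot: [-0.177, 3.134, 0.004]
force: [-0.2, 6.4, 2.9]
gripper_width: 0.0283
grip_force: 111.6
t: 14.42
tool_pos: [0.6544, 0.2172, 0.2648]
ee_rot: [0.177, -3.136, -0.004]
force: [-6.0, 6.9, 9.1]
gripper_width: 0.0282
grip_force: 112.8
```

```bash
python3 -m inch '{"gripper":[0.6,0.6,0.8,1,1,1,1,1,1,1,1,1],"xyz":[[0,0,0],[0,0,0],[0,0,0],[0,0,-5],[0,0,-20],[0,0,-25],[0,0,-25],[30,0,0],[40,0,0],[40,0,0],[0,0,0],[0,0,0]],"turn":[0,0,0,0,0,0,0,0,0,0,0,0]}'
python3 ov.py 110 o2
```

```text
t: 15.92
tool_pos: [0.5467, 0.2033, 0.3386]
ee_rot: [-0.174, 3.135, -0.0]
force: [0.8, -0.0, -0.5]
gripper_width: 0.0857
grip_force: 0.0
[0.54673618 0.20333879 0.33860426] 239 113
```

View pics/o2.png

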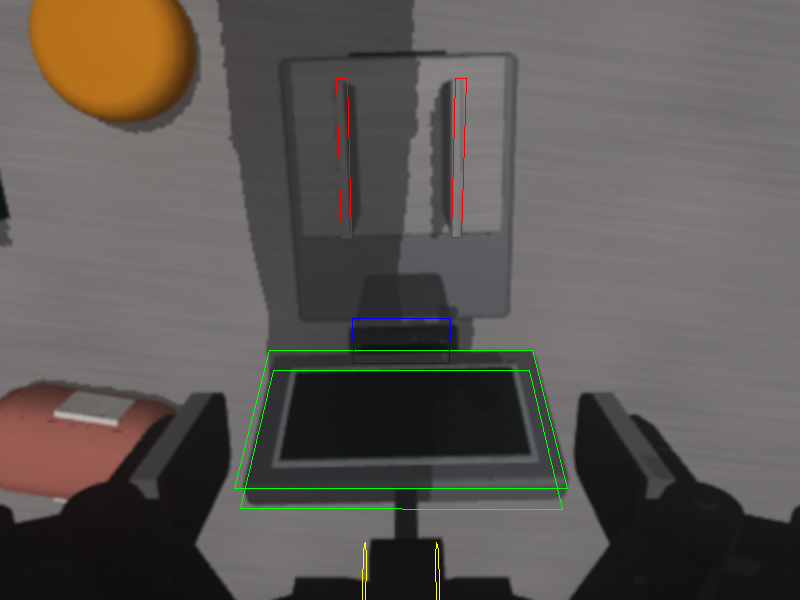

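```bash
cat > num.py <<'E'
from h import *
K=bot.capture("wrist");T0=K
h=np.array([.608,.209,.15]);yaw=.11
def L(P):P=np.array(P);return np.c_[h[0]+np.cos(yaw)*P[:,0]-np.sin(yaw)*P[:,1],h[1]+np.sin(yaw)*P[:,0]+np.cos(yaw)*P[:,1],P[:,2]]
for nm,pos,rot,x0,y0 in(("o1",[0.52682,.19912,.34155],[-0.174,3.137,0],243,145),("o2",[.54674,.20334,.33860],[-.174,3.135,0],239,113)):
    c=cam(K,{"tool_pos":pos,"ee_rot":rot});g=cv2.imread(f"pics/{nm}_raw.png").max(2).astype(int)
    a=g[:,(np.array([300,500])+x0)//2]; r0=(325+y0)//2; r1=(530+y0)//2
    b=g[:,(285+x0)//2:(365+x0)//2].mean(1); b2=g[:,(440+x0)//2:(520+x0)//2].mean(1); k=g[:,(380+x0)//2:(432+x0)//2].max(1)
    print(nm,"rows from",(460+y0)//2,b[(460+y0)//2:(524+y0)//2].astype(int).tolist(),"\n",b2[(460+y0)//2:(524+y0)//2].astype(int).tolist(),"\n knob from",(510+y0)//2,[int(v) for v in g[(510+y0)//2:(570+y0)//2,(377+x0)//2]])
    print(" hinge-edge rows from",(330+y0)//2,b[(330+y0)//2:(390+y0)//2].astype(int).tolist())
    for th in(103,104,105,106,108,109,110,111):
        t=np.radians(th)
        f=lambda u,n:proj(c,L([[(-u*np.cos(t)+n*np.sin(t))/1e3,-.03,.15+(u*np.sin(t)+n*np.cos(t))/1e3]]))[0,1].round(1)
        kn=min(f(140+12*np.cos(q),12*np.sin(q)) for q in np.arange(0,6.3,.1))
        print(th,"free back",f(105,8),"free front",f(105,-8),"hinge",f(15,8),f(15,-8),"knobtop",kn)
E
python3 num.py
```

```text
o1 rows from 302 [47, 46, 46, 46, 47, 48, 51, 54, 56, 56, 55, 54, 53, 53, 52, 52, 54, 75, 106, 116, 117, 116, 115, 115, 114, 114, 115, 115, 115, 114, 113, 113] 
 [62, 62, 62, 65, 73, 81, 91, 96, 92, 87, 84, 83, 81, 80, 80, 82, 95, 112, 113, 112, 113, 113, 112, 112, 112, 112, 113, 113, 114, 114, 113, 113] 
 knob from 327 [114, 114, 114, 112, 113, 113, 114, 111, 88, 36, 19, 17, 17, 18, 18, 17, 18, 18, 17, 18, 17, 18, 19, 19, 19, 19, 19, 17, 17, 17]
 hinge-edge rows from 237 [63, 63, 63, 64, 64, 64, 63, 62, 62, 61, 56, 48, 47, 47, 47, 48, 57, 67, 53, 31, 27, 26, 26, 26, 26, 26, 25, 25, 25, 25]
103 free back 319.5 free front 307.8 hinge 255.5 245.0 knobtop 333.3
104 free back 320.6 free front 309.3 hinge 255.6 245.2 knobtop 335.2
105 free back 321.7 free front 310.8 hinge 255.7 245.5 knobtop 336.9
106 free back 322.8 free front 312.2 hinge 255.8 245.7 knobtop 338.6
108 free back 324.8 free front 314.9 hinge 255.9 246.2 knobtop 341.8
109 free back 325.8 free front 316.2 hinge 256.0 246.5 knobtop 343.3
110 free back 326.7 free front 317.4 hinge 256.0 246.7 knobtop 344.8
111 free back 327.6
[... 497 characters left out ...]
]
 hinge-edge rows from 221 [64, 64, 63, 63, 63, 64, 64, 64, 64, 63, 63, 63, 58, 50, 49, 49, 49, 49, 54, 68, 72, 45, 29, 27, 27, 27, 27, 27, 27, 26]
103 free back 302.7 free front 290.2 hinge 240.7 229.6 knobtop 315.0
104 free back 303.9 free front 291.7 hinge 240.8 229.9 knobtop 317.0
105 free back 305.1 free front 293.3 hinge 240.9 230.1 knobtop 318.9
106 free back 306.3 free front 294.8 hinge 241.0 230.4 knobtop 320.8
108 free back 308.5 free front 297.7 hinge 241.2 230.9 knobtop 324.3
109 free back 309.6 free front 299.1 hinge 241.3 231.1 knobtop 326.0
110 free back 310.6 free front 300.5 hinge 241.4 231.4 knobtop 327.6
111 free back 311.5 free front 301.8 hinge 241.4 231.7 knobtop 329.1
```

```bash
python3 -m inch '{"gripper":[1,1,1,1,1,1,1,0,0,0,0,0,0],"xyz":[[-40,1,0],[-40,1,0],[-28,0,0],[0,0,20],[0,0,20],[0,0,20],[0,0,13.5],[0,0,0],[0,0,0],[0,0,0],[0,0,0],[0,0,0],[0,0,0]],"turn":[0,0,0,0,0,0,0,0,0,0,0,0,0]}' 110
python3 -m inch '{"gripper":[0,0,0,0,0],"xyz":[[-2.2,0,0.7],[-2.2,0,0.7],[-2.1,0,0.7],[0,0,0],[0,0,0]],"turn":[0,0,0,0,0]}'
python3 -m inch '{"gripper":[0.6,0.6,0.8,1,1,1,1,1,1,1,1,1],"xyz":[[0,0,0],[0,0,0],[0,0,0],[0,0,-5],[0,0,-20],[0,0,-25],[0,0,-25],[30,0,0],[40,0,0],[40,0,0],[0,0,0],[0,0,0]],"turn":[0,0,0,0,0,0,0,0,0,0,0,0]}'
python3 ov.py 110 o3; python3 - <<'E'
import re
s=open('num.py').read()
E
python3 -c "
from rig import bot;s=bot.sense();print(s['tool_pos'].tolist(),s['ee_rot'].tolist())"
```

```text
t: 17.65
tool_pos: [0.654, 0.2172, 0.2659]
ee_rot: [-0.175, 3.134, -0.001]
force: [1.7, -1.5, 6.1]
gripper_width: 0.0282
grip_force: 111.1
t: 18.27
tool_pos: [0.6586, 0.2178, 0.2642]
ee_rot: [0.175, -3.136, 0.001]
force: [-6.2, -2.7, 12.7]
gripper_width: 0.0284
grip_force: 112.5
t: 19.77
tool_pos: [0.551, 0.2059, 0.338]
ee_rot: [-0.174, 3.135, 0.0]
force: [-0.1, 0.5, -0.4]
gripper_width: 0.085
grip_force: 0.0
[0.55096765 0.20592749 0.33798504] 236 106
[0.5513044742568857, 0.20587613637129382, 0.3376975962198719] [-0.17381738904308533, 3.1357857496241563, 2.1974236491712874e-05]
```

```bash
sed -i 's/^for nm.*/for nm,pos,rot,x0,y0 in(("o3",[.55097,.20593,.33798],[-.1738,3.1357,0],236,106),):/; s/(103,104,105,106,108,109,110,111)/(106,107,108,109,110,111,112)/' num.py; python3 num.py
```

```text
o3 rows from 283 [24, 45, 75, 91, 92, 77, 53, 49, 49, 49, 49, 49, 51, 54, 56, 58, 57, 55, 53, 53, 52, 52, 54, 74, 103, 114, 115, 117, 117, 118, 117, 116] 
 [69, 93, 102, 97, 75, 68, 68, 68, 68, 69, 72, 78, 87, 93, 94, 89, 84, 81, 80, 78, 78, 80, 95, 113, 115, 115, 115, 114, 114, 114, 114, 113] 
 knob from 308 [116, 115, 114, 114, 114, 116, 115, 116, 117, 115, 116, 115, 114, 114, 114, 114, 101, 61, 25, 19, 19, 19, 19, 19, 20, 19, 20, 20, 20, 21]
 hinge-edge rows from 218 [64, 64, 64, 63, 63, 63, 64, 64, 63, 63, 63, 63, 58, 50, 49, 49, 49, 49, 50, 62, 76, 63, 34, 27, 27, 27, 27, 27, 26, 26]
106 free back 302.7 free front 290.9 hinge 237.9 227.0 knobtop 316.8
107 free back 303.8 free front 292.4 hinge 237.9 227.3 knobtop 318.7
108 free back 304.9 free front 293.9 hinge 238.0 227.6 knobtop 320.4
109 free back 306.0 free front 295.3 hinge 238.1 227.8 knobtop 322.1
110 free back 307.0 free front 296.7 hinge 238.2 228.1 knobtop 323.7
111 free back 308.0 free front 298.0 hinge 238.3 228.3 knobtop 325.3
112 free back 309.0 free front 299.3 hinge 238.3 228.6 knobtop 326.8
```

The display reads about 109–110.5° (knob edge, panel edge) and holds with the gripper off. Now to the cheese.

```bash
python3 -m inch '{"gripper":[1,1,1,1,1,0.7,0.7,0.7,0.7],"xyz":[[0,0,0],[0,0,0],[0,0,0],[0,0,0],[0,0,0],[0,0,0],[0,0,0],[0,0,0],[0,0,0]],"turn":[0.1703,0.1703,0.1703,0.1703,0.1703,0.1703,0.1703,0.1703,0.1703]}' 40
python3 -m inch '{"gripper":[0.7,0.7,0.7,0.7,0.7,0.7,0.7,0.7,0.7,0.7],"xyz":[[-50.1,-6.4,6],[-50.1,-6.4,6],[-50.1,-6.4,6],[-50.1,-6.4,6],[-50.1,-6.4,6],[-50.1,-6.4,6],[-50.1,-6.4,6],[-50.1,-6.4,6],[-50.1,-6.4,6],[0,0,0]],"turn":[0,0,0,0,0,0,0,0,0,0]}'
cat > ch.py <<'E'
from h import *
s=bot.sense();p=bot.capture("wrist");c=cam(p,s);print(s["tool_pos"],s["ee_rot"],s["gripper_width"])
pt=bot.capture("top");ct=cam(pt)
for k in("cheese_center","short_cheese_center"):
    for q,cc,n,z in((p,c,"wrist",0),(pt,ct,"top",0)):
        for d in bot.silhouettes(q,k):
            m=d["pixels"].astype(np.uint8);f=q["frame"]; b=m*((f[...,1]>110)&(f[...,2]>110)).astype(np.uint8)
            (u,v),wh,a=cv2.minAreaRect(np.argwhere(m)[:,::-1].astype(np.float32))
            box=cv2.boxPoints(((u,v),wh,a)); 
            for zz in(.081,.049):
                X=plane(cc,box,zz);e=[X[1]-X[0],X[2]-X[1]];l=[np.linalg.norm(t)*1e3 for t in e]
                print(k,n,round(d["score"],2),(round(u),round(v)),"z",zz,X.mean(0)[:2].round(4),np.round(l),[round(np.arctan2(t[1],t[0])%np.pi,3) for t in e])
cv2.imwrite("pics/w5.png",p["frame"])
E
python3 ch.py
```

```text
t: 21.0
tool_pos: [0.5514, 0.2058, 0.3371]
ee_rot: [-2.057, -2.375, 0.0]
force: [-0.3, 0.1, -0.1]
gripper_width: 0.0599
grip_force: 0.0
t: 22.25
tool_pos: [0.5603, -0.2524, 0.2815]
ee_rot: [-2.054, -2.375, 0.001]
force: [-0.0, 0.5, -1.2]
gripper_width: 0.0596
grip_force: 0.0
[ 0.56027651 -0.25240905  0.28152125] [-2.05375610e+00 -2.37485489e+00  1.05049620e-03] 0.0595939172057772
cheese_center wrist 0.77 (320, 170) z 0.081 [ 0.5585 -0.2478] [42. 69.] [np.float64(0.145), np.float64(1.733)]
cheese_center wrist 0.77 (320, 170) z 0.049 [ 0.5593 -0.2543] [46. 75.] [np.float64(0.145), np.float64(1.733)]
cheese_center top 0.81 (370, 202) z 0.081 [ 0.556  -0.2426] [63. 45.] [np.float64(1.759), np.float64(0.174)]
cheese_center top 0.81 (370, 202) z 0.049 [ 0.5582 -0.2476] [65. 47.] [np.float64(1.759), np.float64(0.174)]
short_cheese_center wrist 0.68 (315, 100) z 0.081 [ 0.5423 -0.1718] [40. 60.] [np.float64(0.185), np.float64(1.775)]
short_cheese_center wrist 0.68 (315, 100) z 0.049 [ 0.5416 -0.1712] [44. 65.] [np.float64(0.185), np.float64(1.775)]
short_cheese_center top 0.68 (344, 208) z 0.081 [ 0.5379 -0.1665] [68. 45.] [np.float64(1.791), np.float64(0.211)]
short_cheese_center top 0.68 (344, 208) z 0.049 [ 0.5395 -0.1693] [70. 47.] [np.float64(1.791), np.float64(0.211)]
```

View pics/w5.png

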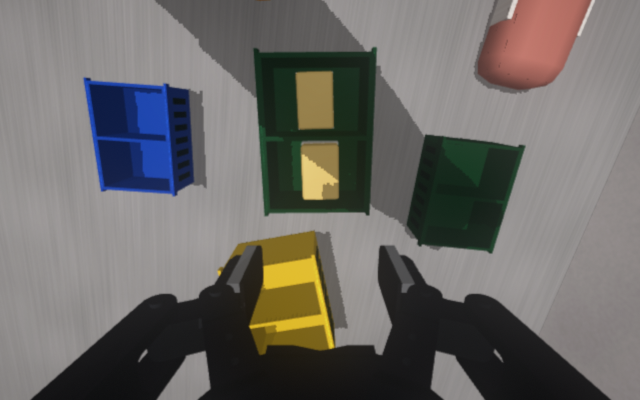

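The wrist view shows the larger green crate with the taller block in the bay nearest the fingers at (320,170). Its apparent size fits z = 0.081, while the short block at (315,100) fits 0.049. Now I grasp it.

```bash
python3 -m inch '{"gripper":[0.7,0.7,0.7,0.7,0.7,0.7,0.7,0.7,0,0,0,0,0],"xyz":[[1.7,-0.4,40],[1.8,-0.4,45],[0,0,45],[0,0,45],[0,0,40],[0,0,20],[0,0,10],[0,0,0],[0,0,0],[0,0,0],[0,0,0],[0,0,0],[0,0,0]],"turn":[0,0,0,0,0,0,0,0,0,0,0,0,0]}' 35
```

```text
t: 24.18
tool_pos: [0.5607, -0.2459, 0.0412]
ee_rot: [2.047, 2.378, 0.001]
force: [-0.2, 2.3, 8.2]
gripper_width: 0.0435
grip_force: 37.0
```

```bash
python3 -m inch '{"gripper":[0,0,0,0,0,0,0,0,0,0,0,0,0,0],"xyz":[[0,0,-10],[0,0,-20],[0,0,-25],[0,0,-25],[0,0,-25],[0,0,0],[0,0,0],[0,0,-3],[0,0,-3],[0,0,-4],[0,0,-5],[0,0,-5],[0,0,-5],[0,0,0]],"turn":[0,0,0,0,0,-0.1704,-0.1704,-0.1704,-0.1704,-0.1704,-0.1704,-0.1704,-0.1704,-0.1704]}'
```

```text
t: 25.92
tool_pos: [0.5596, -0.2455, 0.1705]
ee_rot: [-0.184, 3.135, -0.002]
force: [0.3, -0.2, -4.2]
gripper_width: 0.0438
grip_force: 36.2
```

```bash
python3 -m inch '{"gripper":[0,0,0,0,0,0,0,0,0,0,0,0,0],"xyz":[[-11.5,43.3,0],[-11.5,43.3,0],[-11.5,43.3,0],[-11.5,43.3,0],[-11.5,43.3,0],[-11.5,43.3,0],[0,0,0],[0,0,30],[0,0,30],[0,0,30],[0,0,25],[0,0,10],[0,0,0]],"turn":[0,0,0,0,0,0,0,0,0,0,0,0,0]}'
python3 -m inch '{"gripper":[0,0,0,0],"xyz":[[0,0,2],[0,0,2],[0,0,2],[0,0,0]],"turn":[0,0,0,0]}'
```

```text
t: 27.55
tool_pos: [0.5987, 0.0202, 0.0437]
ee_rot: [0.175, -3.136, 0.0]
force: [-0.6, -0.1, -2.9]
gripper_width: 0.0434
grip_force: 37.1
t: 28.05
tool_pos: [0.5986, 0.0207, 0.0373]
ee_rot: [0.176, -3.136, 0.0]
force: [-0.0, 0.4, -3.7]
gripper_width: 0.0439
grip_force: 37.1
```

```bash
python3 -m inch '{"gripper":[0,0,0],"xyz":[[0,0,1],[0,0,1],[0,0,0]],"turn":[0,0,0]}'
```

```text
t: 28.42
tool_pos: [0.5988, 0.0206, 0.0363]
ee_rot: [-0.176, 3.136, -0.0]
force: [-4.4, 0.2, 6.0]
gripper_width: 0.0433
grip_force: 37.9
```

```bash
python3 -m inch '{"gripper":[0.7,0.7,0.7,0.7,0.8,1,1,1,1,1,1,1,1,1,1,1,1,1,1],"xyz":[[0,0,0],[0,0,0],[0,0,0],[0,0,-20],[0,0,-40],[0,0,-40],[0,0,-40],[0,0,-20],[0,0,0],[0,0,0],[0,0,0],[0,0,0],[0,0,0],[0,0,0],[0,0,0],[0,0,0],[0,0,0],[0,0,0],[0,0,0]],"turn":[0,0,0,0,0,0,0,0,0.1745,0.1745,0.1745,0.1745,0.1745,0.1745,0.1745,0.1745,0.1745,0,0]}'
cat > ch2.py <<'E'
from h import *
s=bot.sense();p=bot.capture("wrist");c=cam(p,s);print(s["tool_pos"],2*np.arctan2(s["ee_rot"][1],s["ee_rot"][0])%(2*np.pi),s["gripper_width"])
for d in bot.silhouettes(p,"cheese_center")[:3]:
    m=d["pixels"].astype(np.uint8);v,u=np.nonzero(m);print(round(d["score"],2),u.min(),u.max(),v.min(),v.max(),m.sum())
    cn,_=cv2.findContours(m,0,2);hull=cv2.convexHull(max(cn,key=cv2.contourArea));print(cv2.approxPolyDP(hull,4,True)[:,0].tolist())
# predicted block at placed pose
yaw=.112;cx,cy=.5988,.0206
for z in(.076,0):
    P=[[cx+np.cos(yaw)*a*.033-np.sin(yaw)*b*.022,cy+np.sin(yaw)*a*.033+np.cos(yaw)*b*.022,z] for a,b in((1,1),(1,-1),(-1,-1),(-1,1))];print(z,proj(c,P).round().tolist())
cv2.imwrite("pics/w6.png",p["frame"])
E
python3 ch2.py
```

```text
t: 30.8
tool_pos: [0.5986, 0.0207, 0.1953]
ee_rot: [-2.089, -2.346, 0.0]
force: [0.8, -0.2, -0.4]
gripper_width: 0.0854
grip_force: 0.0
[0.59862865 0.02065374 0.19526773] 1.6868428940660802 0.08539458879931662
0.68 289 361 159 216 4030
[[358, 165], [357, 216], [290, 213], [289, 174], [297, 159], [352, 159]]
0.076 [[358.0, 170.0], [356.0, 217.0], [285.0, 216.0], [283.0, 170.0]]
0 [[350.0, 157.0], [348.0, 194.0], [292.0, 194.0], [291.0, 157.0]]
```

```bash
python3 -m inch '{"gripper":[1,1,1,1,1,1,1,0.6,0.6,0.6,0.6],"xyz":[[0,0.8,30],[0,0.7,40],[0,0,40],[0,0,30],[0,0,15],[0,0,10],[0,0,0],[0,0,0],[0,0,0],[0,0,0],[0,0,0]],"turn":[0,0,0,0,0,0,0,0,0,0,0]}' 40
```

```text
t: 32.28
tool_pos: [0.6014, 0.0206, 0.0319]
ee_rot: [2.092, 2.341, 0.002]
force: [0.9, -0.3, 6.8]
gripper_width: 0.0657
grip_force: 45.9
```

```bash
python3 -m inch '{"gripper":[0.6,0.6,0.6,0.6,0.6,0.6,0.6,0.6,0.6,0.6,0.6,0.6,0.6,0.6,0.6],"xyz":[[0,0,-10],[0,0,-30],[0,0,-40],[0,0,-40],[0,0,-40],[0,0,-25],[3.6,-31.8,0],[3.6,-31.8,0],[3.6,-31.8,0],[35.4,3.9,0],[35.4,3.9,0],[35.4,3.9,0],[35.4,3.9,0],[35.3,3.7,0],[0,0,0]],"turn":[0,0,0,0,0,0,0,0,0,0,0,0,0,0,0]}'
cat > ov2.py <<'E'
from h import *
h=np.array([.6088,.2095,.15]);yaw=.11
def L(P):P=np.array(P);return np.c_[h[0]+np.cos(yaw)*P[:,0]-np.sin(yaw)*P[:,1],h[1]+np.sin(yaw)*P[:,0]+np.cos(yaw)*P[:,1],P[:,2]]
outs=[]
for n,F in(("wrist",1),("top",3),("scene",3)):
    s=bot.sense();p=bot.capture(n);c=cam(p,s);f=cv2.resize(p["frame"],None,fx=F,fy=F,interpolation=2)
    line=lambda X,col:cv2.polylines(f,[(proj(c,X)*F+.5*(F-1)).round().astype(int)],True,col,1)
    for y0 in(30,-36):line(L([[-.15,y0/1e3,.13],[-.06,y0/1e3,.13],[-.06,(y0+6)/1e3,.13],[-.15,(y0+6)/1e3,.13]]),(0,0,255))
    t=np.array(s["tool_pos"]);a=2*np.arctan2(s["ee_rot"][1],s["ee_rot"][0])-np.pi/2
    for z in(t[2]-.032,t[2]+.044):line([[t[0]+np.cos(a)*i*.033-np.sin(a)*j*.022,t[1]+np.sin(a)*i*.033+np.cos(a)*j*.022,z] for i,j in((1,1),(1,-1),(-1,-1),(-1,1))],(0,255,0))
    u=proj(c,L([[-.08,0,.13]]))[0]*F;x,y=int(u[0]),int(u[1]);w=400 if n=="wrist" else 200
    x0=np.clip(x-w//2,0,640*F-w);y0=np.clip(y-150,0,400*F-300);outs.append(f[y0:y0+300,x0:x0+w])
print(s["tool_pos"],a%np.pi,L([[-.105,0,.044]]),s["gripper_width"]);cv2.imwrite("pics/o5.png",np.hstack(outs))
E
python3 ov2.py
```

```text
t: 34.15
tool_pos: [0.5027, 0.2007, 0.2153]
ee_rot: [-2.089, -2.345, 0.001]
force: [-0.2, -0.2, -2.2]
gripper_width: 0.0652
grip_force: 46.8
[0.50316162 0.19880142 0.21531344] 0.11307687701161573 [[0.50443461 0.19797328 0.044     ]] 0.06562317928764091
```

View pics/o5.png

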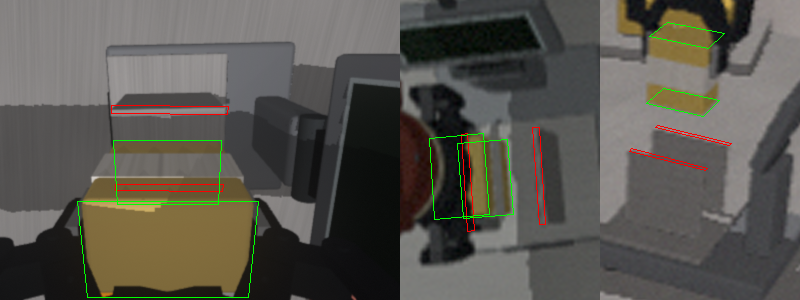

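The overlay shows the block over the channel (green outline matches it) and the guard-plate tops on the red outlines within 1–2 px. Now I lower it.

```bash
python3 -m inch '{"gripper":[0.6,0.6,0.6,0.6,0.6,0.6,0.6],"xyz":[[-0.9,1,25],[0,0,25],[0,0,25],[0,0,20],[0,0,10],[0,0,5],[0,0,0]],"turn":[0,0,0,0,0,0,0]}'
python3 -m inch '{"gripper":[0.6,0.6,0.6,0.6,0.6],"xyz":[[0,0,8],[0,0,6],[0,0,5],[0,0,3],[0,0,0]],"turn":[0,0,0,0,0]}'
```

```text
t: 35.17
tool_pos: [0.5049, 0.198, 0.1057]
ee_rot: [2.093, 2.342, 0.0]
force: [-0.3, -0.2, -2.9]
gripper_width: 0.0657
grip_force: 46.9
t: 35.8
tool_pos: [0.5045, 0.198, 0.0831]
ee_rot: [-2.093, -2.342, 0.001]
force: [-0.2, -0.5, -3.1]
gripper_width: 0.0655
grip_force: 46.9
```

```bash
python3 -m inch '{"gripper":[0.6,0.6,0.6,0.6,0.6],"xyz":[[0,0,2],[0,0,1.5],[0,0,1],[0,0,1],[0,0,0]],"turn":[0,0,0,0,0]}'
python3 -m inch '{"gripper":[0.6,0.6,0.6],"xyz":[[0,0,0.7],[0,0,0.7],[0,0,0]],"turn":[0,0,0]}'
```

```text
t: 36.42
tool_pos: [0.5046, 0.198, 0.0778]
ee_rot: [-2.093, -2.343, 0.0]
force: [0.7, -0.0, -3.3]
gripper_width: 0.0656
grip_force: 46.9
t: 36.8
tool_pos: [0.5047, 0.198, 0.0764]
ee_rot: [2.093, 2.342, -0.0]
force: [1.1, -0.3, -3.4]
gripper_width: 0.0656
grip_force: 46.9
```

```bash
python3 -m inch '{"gripper":[0.6,0.6,0.6],"xyz":[[0,0,0.7],[0,0,0.7],[0,0,0]],"turn":[0,0,0]}'
python3 -m inch '{"gripper":[0.6,0.6,0.6],"xyz":[[0,0,0.7],[0,0,0],[0,0,0]],"turn":[0,0,0]}'
```

```text
t: 37.17
tool_pos: [0.5047, 0.198, 0.0759]
ee_rot: [2.093, 2.342, 0.0]
force: [-4.2, -1.5, 6.0]
gripper_width: 0.0653
grip_force: 47.6
t: 37.55
tool_pos: [0.5047, 0.198, 0.0759]
ee_rot: [2.093, 2.342, 0.0]
force: [-7.2, -0.9, 11.1]
gripper_width: 0.0657
grip_force: 48.2
```

```bash
python3 -m inch '{"gripper":[0.85,1,1,1,1,1,1,1,1,1,1,1,1,1],"xyz":[[0,0,0],[0,0,0],[0,0,0],[0,0,0],[0,0,-10],[0,0,-20],[0,0,-30],[0,0,-40],[0,0,-40],[0,0,-30],[-40,0,0],[-40,0,0],[-40,0,0],[0,0,0]],"turn":[0,0,0,0,0,0,0,0,0,0,0,0,0,0]}'
cat > fin.py <<'E'
from h import *
s=bot.sense();print(s["tool_pos"],s["force"],s["gripper_width"])
h=np.array([.6088,.2095,.15]);yaw=.11
def L(P):P=np.array(P);return np.c_[h[0]+np.cos(yaw)*P[:,0]-np.sin(yaw)*P[:,1],h[1]+np.sin(yaw)*P[:,0]+np.cos(yaw)*P[:,1],P[:,2]]
for n in("wrist","top","scene"):
    s=bot.sense();p=bot.capture(n);c=cam(p,s);cv2.imwrite(f"pics/fin_{n}.png",p["frame"])
    X=L([[-.105+i*.033,j*.022,z] for z in(.12,.044) for i in(1,-1) for j in(1,-1)]);q=proj(c,X)
    print(n,"pred whole",q.min(0).round(),q.max(0).round(),"top",q[:4].min(0).round(),q[:4].max(0).round())
    for k in("cheese_center","display"):
        print(k,[((np.array(d["extent"])*[640,400,640,400]).round().tolist(),round(d["score"],2)) for d in bot.search_frame(p,k)][:3])
    if n=="scene":
        for th in(105,110,115):
            t=np.radians(th);print(th,proj(c,L([[-.14*np.cos(t),0,.15+.14*np.sin(t)]])).round(1))
        g=p["frame"].max(2);w=g[100:140,385:425];m=(w<35).astype(np.uint8);nn,l,st,ce=cv2.connectedComponentsWithStats(m);print(st.tolist())
        g0=cv2.imread("pics/s2f.png").max(2)[100:140,385:425];print(cv2.connectedComponentsWithStats((g0<35).astype(np.uint8))[2].tolist())
E
python3 fin.py
```

```text
t: 39.3
tool_pos: [0.5186, 0.0766, 0.246]
ee_rot: [2.096, 2.338, 0.001]
force: [0.4, 0.3, 0.4]
gripper_width: 0.0852
grip_force: 0.0
[0.5185784  0.07656766 0.24599106] [0.39688932 0.25393959 0.37165043] 0.0852209109947383
wrist pred whole [277.  16.] [361.  83.] top [277.  16.] [361.  76.]
cheese_center [([279.0, 18.0, 361.0, 88.0], 0.76)]
display [([463.0, 0.0, 640.0, 166.0], 0.8)]
top pred whole [206. 204.] [230. 229.] top [206. 204.] [224. 229.]
cheese_center [([273.0, 220.0, 310.0, 255.0], 0.28)]
display [([187.0, 143.0, 229.0, 161.0], 0.65)]
scene pred whole [343. 154.] [368. 184.] top [344. 154.] [368. 164.]
cheese_center [([344.0, 154.0, 367.0, 178.0], 0.43)]
display [([377.0, 119.0, 414.0, 162.0], 0.83), ([372.0, 226.0, 419.0, 271.0], 0.46)]
105 [[402.7 120. ]]
110 [[406.3 121.9]]
115 [[409.8 124.2]]
[[0, 0, 40, 40, 1535], [18, 18, 9, 10, 65]]
[[0, 0, 40, 40, 1519], [3, 0, 4, 5, 17], [13, 15, 9, 11, 64]]
```

```bash
python3 -c "
from rig import bot;print(bot.job_done())"
```

```text
the job is handed in; nothing more can be done
None
```

I handed the job in at about 39 s: the display stays at about 110° (±1°, from the camera images) with the gripper off it, and the taller cheese stands upright on the middle of the pan between the guard plates, released; I never reached for the short cheese, wheel or ham.

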